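# Fetch the coating bar from behind the vials

### The job

The steel coating bar sits in the sprung clips of its rack, behind a brown vial, a white vial and a jar of wooden picks. Stand all three of them on the dark rubber mat, then snap the bar out of its clips and lay it in the V-notched rest; only after that, put each of the three back upright on the stand where it stood. Leave the camera where it is.

Things in the scene. Friction and masses are not known exactly. Their poses are not given: they have to be found in the camera images.
- brown_vial_center (a point): Centre of the brown glass vial with a white screw cap, 38 mm diameter, 67 mm tall overall (33.5 mm above its underside). z up. It stands at the start on one of the three stands of the rack; which one differs from start to start.
- white_vial_center (a point): Centre of the white plastic vial with a broad ribbed cap, 38 mm diameter, 56 mm tall (28 mm above its underside). z up. On another of the stands.
- pick_jar_center (a point): Centre of the body of a small straight jar, 36 mm diameter, body 53 mm tall (this point is 26.5 mm above its underside), with wooden picks showing up to 67 mm. z up. On the remaining stand.
- bar_center (a point): Centre of the steel coating bar: plain round bar 20 mm diameter, 170 mm long, its middle finely wound; y along the bar (either way round is the same), 0.25 kg. At the start it lies level in the two clips.
- rack: Fixed bar rack; origin: centre of its underside, z up, front is -x. Base plate 125 (x) x 240 (y) x 6 mm. Three flat stands (thin circles, 49 mm) at x = -35, y = -75, 0, +75 mm; top at z = 6 mm. Behind, posts at y = -62, +62 mm (14 mm wide, 66 mm tall) carry clips holding the bar along y, axis at x = +30, z = 52 mm. Between the posts it is free before and behind the bar, above z = 24 mm.
- clip_seat (a point): Middle of the bar's seat in the two clips of the rack (axes as the rack's); the clips reach 72 mm above the table. Each clip is a sprung C, 14 mm wide, open to the rack's front (-x): its two steel jaws spread by about 2 mm each and let the bar go when it is pulled straight along -x with some 5 to 15 N; it is free after 25 mm.
- rest: Fixed bar rest; origin at the centre of its underside, z up. Foot plate 66 (x) by 180 (y) by 6 mm with two black V notches (90 degrees, about 48 mm wide at the top, each 16 mm long) at y = -55 and +55 mm, highest point about 41 mm; between them the space is free.
- rest_seat (a point): Where the bar's centre belongs when it lies in both notches of the rest (about 31 mm above the table); the bar then lies along y of this frame, either way round.
- mat: Fixed dark rubber mat, the side area: 220 (x) by 130 (y) by 4 mm, origin at the centre of its underside, z up.
- camera_center (a point): Bystander: compact camera standing on the table, 43 x 94 x 62 mm. Not to be moved.
Mind the look-alikes: they are no part of the job. What is shaped like the part that bears brown_vial_center but orange or purple is not meant.

How it is judged:
By the outcome, as a careful person would: the job done as asked, in the order asked, and still so for the second after the job is handed in, with the robot touching nothing.
It also fails if it takes over 138 s, if anything falls off the work surface, if the arm or the gripper's body presses on something with over 40 N, if the wrist force passes 120 N, or if a joint passes its speed limit or range.

### The arm

A 6-joint arm with a two-finger parallel gripper is mounted at the origin on a cart in front of the work surface, level with it; the furniture and walls round the work are solid. World frame = base frame: x ahead of the robot, y to its left, z up, the work surface at z = 0. Lengths are in m, angles in rad, forces in N, time in s.
With the tool pointing down it reaches from about 0.25 to 0.775 m from the base axis. Payload 4 kg.
Tool frame: the origin (TCP) lies at the very end of the fingers, on their centre line; the grasp point (between the pads) lies 19 mm behind it (robot.pinch_z is the distance from the TCP to the grasp point, in m); z points along the fingers, y is the line along which they close (so a half turn about z gives the same grasp; the last joint's range is limited). The gripper opens to 94 mm and grips with 3 to 60 N. Pads are 16 mm wide; open, the fingers measure 119 mm over their backs; the gripper's body (75 mm by 177 mm) begins 78 mm behind the grasp point.
Start: joints at [1.181, 0.087, 1.371, -0, 1.684, -0.103], TCP at [0.156, 0.528, 0.206] pointing down, gripper open.
Joint ranges: [-3.1, 3.1], [-0.76, 2.03], [0.27, 2.55], [-1.08, 4.22], [0.17, 2.65], [-2.57, 2.57]. Speed limits (rad/s): [2.79, 2.79, 3.14, 3.14, 3.14, 3.14].

### API

Orientations are given as [roll, pitch, yaw] about the fixed x, y, z axes, in that order (R = Rz(yaw) Ry(pitch) Rx(roll)).
In Python, from bench import robot gives the robot as it stands.
- The arm moves only by the tool arm_command, never from a script. Its argument "targets" is one flat list of numbers, 7 for each row, row after row: the turn, a rotation vector about the tool's x, y, z in degrees, then the shift along the tool's x, y, z in mm, then the closure, from -1 (fully open) to 1 (shut). In form: [ax, ay, az, x, y, z, hand, ax, ay, az, x, y, z, hand, ...]. A call has 1 to 20 rows; each row is the pose to reach, as a shift and turn from the pose commanded when the call began, along the tool's axes at that moment; what a row does not reach only later rows make up. A row lasts 1/10 s, in which the tool goes at most 50 mm and 8.59 degrees, less where a joint would pass 70% of its speed; a pose out of reach is approached as far as the arm can. A call with a gripper value outside its range is refused whole. The fingers move at their own pace and stop on an object; the grip force is fixed at half the most. Time passes only in rows, so rows that repeat a pose let the fingers close. It gives the time, the measured TCP pose, the force, the opening and the grip force at its end, in the units of the state.
- robot.get_obs(): the state, without advancing time (a new reading comes with each control period).
- robot.snapshot(name): name is "scene" or "top" or "wrist"; returns a dict with "color" (400x640x3 uint8, red, green, blue), "range_z" (400x640 float32, m along the optical axis (not along the pixel's ray), 0 where there is no reading), "fx", "fy", "cx", "cy" (pixels), "T" (4x4, takes a point from camera to world coordinates); the wrist camera has in their place "T_tool_cam" (4x4, takes a point from camera to tool coordinates, whose origin is the TCP and whose axes are the flange's). Camera axes: x right, y down, z forward; pixel columns grow to the right and rows downward; lengths in m; the calibration is good to about 2 mm. A picture is of the moment at which its call begins: read the wrist's pose just before it.
- robot.close_job(): hands the job in; it is judged then, once.
The state is a dict: "time": time; "joint_positions": joint angles; "qvel": joint speeds; "joint_torque": joint torques, N m; "tool_pos": TCP position; "ee_rot": TCP orientation; "wrist_force": force on the tool from outside, world axes, zero at the start; "wrist_torque": the same for the moment, N m; "width": finger opening in m; "finger_force": force on a finger pad.
Only numpy, scipy, OpenCV 4.12 (cv2) and the standard library are available. Lean on these libraries where they do the work, as an engineer would, in place of code of your own. Each camera call takes 0.05 s, during which the arm holds its last target. There are 200 camera calls.

## Working session

There is one attempt and no reset: what is moved stays moved. The work goes in short steps, Python scripts to look and compute and a tool call to move; the robot and the scene stay as the last step left them, time stands still between calls to the robot, and variables do not carry over. Pictures are saved under pics/ and viewed, at most 14 in all, crops included, and the job is handed in when it is done.

Besides the shell and the picture viewer there is one more tool, called in YAML: its name, and indented under it one key for each argument. arm_command: Moves the arm, as the interface text tells. Its arguments: {"type":"object","properties":{"targets":{"type":"array"}},"required":["targets"]}

```bash
ls; mkdir -p pics; python3 - <<'E'
from bench import robot
import cv2,numpy as np
o=robot.get_obs();print(o)
for n in ("scene","top"):
    s=robot.snapshot(n);cv2.imwrite(f"pics/{n}0.png",s["color"][:,:,::-1]);np.savez(f"{n}0.npz",**{k:v for k,v in s.items()});print(n,s["fx"],s["fy"],s["cx"],s["cy"],s["T"])
s=robot.snapshot("wrist");print(s["T_tool_cam"])
E
```

```text
pics
{'time': 0.0, 'joint_positions': array([ 1.18088207e+00,  8.79897897e-02,  1.37221694e+00, -1.06915247e-05,
        1.68357502e+00, -1.03094759e-01]), 'qvel': array([-0.00111004, -0.00014745,  0.00107681, -0.00043658, -0.00041779,
        0.00036685]), 'joint_torque': array([ 1.28028954e-03, -3.40170801e+01, -3.02432299e+01,  7.20693218e-02,
        3.27658828e-02, -1.26853652e-04]), 'tool_pos': array([0.15540015, 0.52703906, 0.20430408]), 'ee_rot': array([-3.13941409e+00, -2.14714803e-04,  2.85477173e+00]), 'wrist_force': array([-0.32025374, -0.37606147,  0.67034942]), 'wrist_torque': array([ 0.04066414, -0.02320922,  0.02351449]), 'finger_force': 0.0, 'width': 0.0937779325035972}
scene 364.35395466528104 364.35395466528104 315.2407824701474 205.43328110923187 [[ 0.68819541 -0.35510562  0.63268245 -0.08037934]
 [-0.72542183 -0.35151947  0.59177465 -0.5969906 ]
 [ 0.0122577  -0.86621825 -0.49951545  0.58169634]
 [ 0.          0.          0.          1.        ]]
top 452.58377419826104 452.58377419826104 316.4247302932303 203.32098643928776 [[ 0.02468154 -0.9947166   0.09964792  0.42072211]
 [-0.99949563 -0.02654616 -0.01742949  0.01655243]
 [ 0.01998268 -0.09916747 -0.99487009  1.1399463 ]
 [ 0.          0.          0.          1.        ]]
[[ 4.59142948e-04 -9.64659879e-01 -2.63497832e-01  7.74729302e-02]
 [ 9.99999835e-01  3.51625189e-04  4.55199796e-04 -1.40806969e-03]
 [-3.46460505e-04 -2.63497998e-01  9.64659881e-01 -1.79830024e-01]
 [ 0.00000000e+00  0.00000000e+00  0.00000000e+00  1.00000000e+00]]
```

View pics/scene0.png

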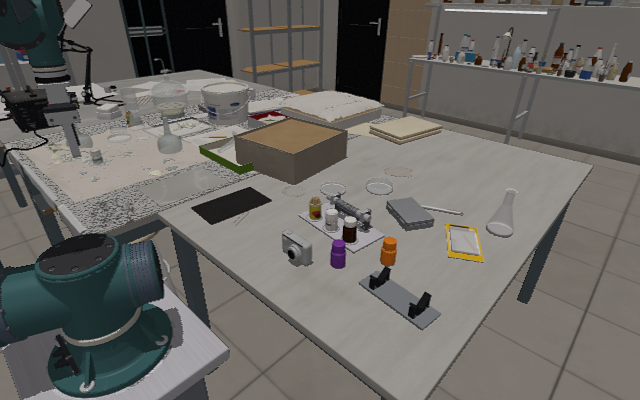

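View pics/top0.png

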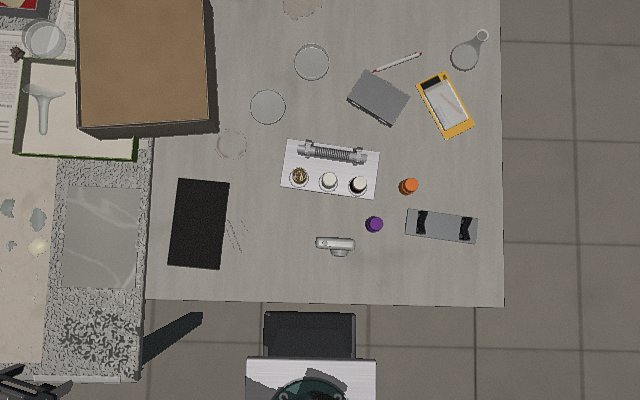

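The top view shows the rack near (330,168) with picks (299,176), white (329,181) and brown (358,185). The bar is at (335,153), the rest at (441,226), the mat at (198,224), and the camera at (335,244). The purple and orange decoys are at (374,224) and (409,186).

```bash
python3 - <<'E'
import cv2
im=cv2.imread("pics/top0.png")[125:265,270:490]
cv2.imwrite("pics/c0.png",cv2.resize(im,None,fx=3.6,fy=3.6,interpolation=cv2.INTER_CUBIC))
E
cat > h.py <<'E'
import numpy as np
def ray(s,u,v,z):
    T=s["T"];d=T[:3,:3]@np.array([(u-s["cx"])/s["fx"],(v-s["cy"])/s["fy"],1]);o=T[:3,3]
    return o+d*(z-o[2])/d[2]
def cloud(s):
    r=s["range_z"];v,u=np.mgrid[:r.shape[0],:r.shape[1]]
    p=np.stack([(u-s["cx"])/s["fx"]*r,(v-s["cy"])/s["fy"]*r,r],-1)@s["T"][:3,:3].T+s["T"][:3,3]
    p[r==0]=np.nan
    return p
E
python3 - <<'E'
import numpy as np
from h import *
s=dict(np.load("top0.npz"));P=cloud(s)
for n,u,v in [("picks",299,176),("white",329,181),("brown",358,185),("barL",303,149),("bar",335,153),("barR",366,157),("table",250,200),("mat",198,224),("rest",441,226),("cam",335,244),("purple",374,224),("orange",409,186),("box",150,60)]:
    print(n,np.round(np.nanmedian(P[v-1:v+2,u-1:u+2].reshape(-1,3),0),4))
E
```

```text
picks [0.5983 0.0418 0.0278]
white [ 0.5834 -0.0311  0.0621]
brown [ 0.574  -0.0998  0.0736]
barL [0.6596 0.0334 0.0612]
bar [ 0.6523 -0.0443  0.0625]
barR [ 0.6469 -0.1193  0.0615]
table [ 0.539   0.1646 -0.001 ]
mat [0.4746 0.2913 0.0048]
rest [ 0.4851 -0.3176  0.0076]
cam [ 0.4328 -0.0489  0.0607]
purple [ 0.4826 -0.1408  0.0666]
orange [ 0.5759 -0.2237  0.0663]
box [0.8508 0.3961 0.1107]
```

View pics/c0.png

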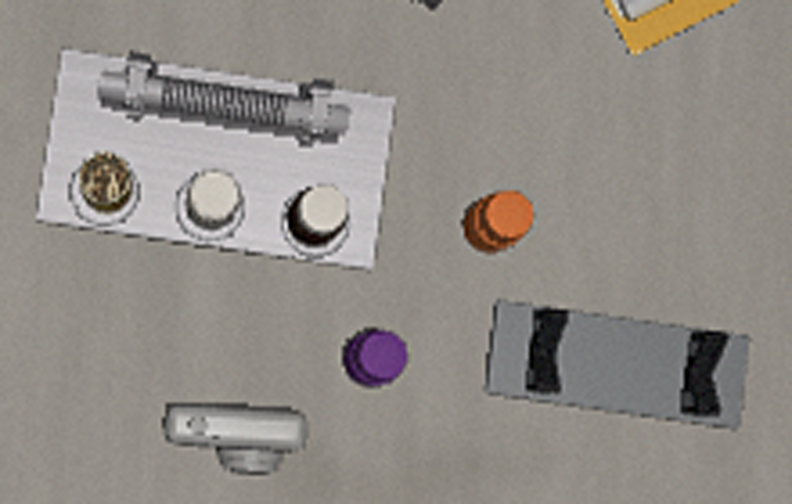

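```bash
python3 - <<'E'
import numpy as np
from h import *
s=dict(np.load("top0.npz"));P=cloud(s)
def rect(n,c,z,off,k):
    c=np.array(c,float)
    if k!=1: c=(c+.5)/k-.5
    p=np.array([ray(s,u+off[0],v+off[1],z) for u,v in c])  # TL TR BR BL
    ydir=(p[0]-p[1]+p[3]-p[2])[:2]; xdir=(p[0]-p[3]+p[1]-p[2])[:2]
    print(n,np.round(p.mean(0),4),"yaw",np.round(np.degrees([np.arctan2(-ydir[0],ydir[1]),np.arctan2(xdir[1],xdir[0])]),2),"size",np.linalg.norm(xdir)/2,np.linalg.norm(ydir)/2)
    a=np.arctan2(-ydir[0],ydir[1]);R=np.array([[np.cos(a),-np.sin(a)],[np.sin(a),np.cos(a)]])
    return p.mean(0)[:2],R
c,R=rect("rack",[(63,50),(396,97),(372,269),(38,222)],.006,(270,125),3.6)
for q in [(-.035,.075),(-.035,0),(-.035,-.075),(.03,0),(.03,.085),(.03,-.085)]: print(q,np.round(c+R@q,4))
rect("rest",[(497,300),(749,337),(739,429),(487,393)],.006,(270,125),3.6)
rect("mat",[(179,178),(229,183),(219,269),(168,265)],.004,(0,0),1)
# depth top fits
def top(n,u,v,zlo,zhi,w=14):
    q=P[v-w:v+w,u-w:u+w].reshape(-1,3);q=q[(q[:,2]>zlo)&(q[:,2]<zhi)]
    print(n,len(q),"mean",q.mean(0).round(4),"mid",((q.min(0)+q.max(0))/2).round(4),"ext",np.ptp(q,0).round(3))
top("brown",358,185,.06,.08);top("white",329,181,.05,.07);top("picks",299,176,.045,.08);top("cam",335,244,.03,.07,25);top("purple",374,224,.05,.08);top("orange",409,186,.05,.08)
q=P[135:170,290:380].reshape(-1,3);q=q[(q[:,2]>.055)&(q[:,2]<.066)];m=q.mean(0);w,V=np.linalg.eigh(np.cov((q-m)[:,:2].T));print("bar",m,V[:,1],q[:,2].max())
E
```

```text
rack [ 0.6232 -0.0357  0.006 ] yaw [-6.51 -6.76] size 0.12417542979149868 0.23758694965140936
(-0.035, 0.075) [0.597  0.0428]
(-0.035, 0) [ 0.5885 -0.0317]
(-0.035, -0.075) [ 0.58   -0.1062]
(0.03, 0) [ 0.653  -0.0391]
(0.03, 0.085) [0.6627 0.0454]
(0.03, -0.085) [ 0.6434 -0.1235]
rest [ 0.4855 -0.3194  0.006 ] yaw [-6.76 -6.34] size 0.065350656217809 0.1785115363292861
mat [0.4764 0.2892 0.004 ] yaw [-3.64 -4.01] size 0.21724067476192427 0.1263295164237236
brown 153 mean [ 0.5795 -0.1032  0.073 ] mid [ 0.5802 -0.1036  0.0698] ext [0.032 0.032 0.018]
white 178 mean [ 0.5876 -0.0308  0.0618] mid [ 0.5879 -0.0313  0.0591] ext [0.035 0.034 0.017]
picks 101 mean [0.5984 0.0417 0.0599] mid [0.5986 0.0414 0.061 ] ext [0.035 0.034 0.031]
cam 528 mean [ 0.4298 -0.0514  0.0569] mid [ 0.4258 -0.0493  0.0487] ext [0.043 0.091 0.036]
purple 156 mean [ 0.4837 -0.1442  0.0663] mid [ 0.484  -0.1445  0.0624] ext [0.031 0.031 0.024]
orange 160 mean [ 0.5795 -0.2272  0.0661] mid [ 0.5802 -0.2277  0.0612] ext [0.031 0.032 0.02 ]
bar [ 0.65226187 -0.03484704  0.06110465] [0.08609163 0.99628722] 0.06596367591576513
```

arm_command:
  targets: [0, 0, -10, -573, -413, 0, -0.3, 0, 0, -10, -573, -413, 0, -0.3, 0, 0, -10, -573, -413, 0, -0.3, 0, 0, -10, -573, -413, 0, -0.3, 0, 0, -10, -573, -413, 0, -0.3, 0, 0, -10, -573, -413, 0, -0.3, 0, 0, -10, -573, -413, 0, -0.3, 0, 0, -10, -573, -413, 0, -0.3, 0, 0, -10, -573, -413, 0, -0.3, 0, 0, -10, -573, -413, 0, -0.3, 0, 0, -10, -573, -413, 0, -0.3, 0, 0, -10, -573, -413, 0, -0.3, 0, 0, -10, -573, -413, 0, -0.3, 0, 0, -10, -573, -413, 0, -0.3, 0, 0, -10, -573, -413, 0, -0.3, 0, 0, -10, -573, -413, 0, -0.3, 0, 0, -10, -573, -413, 0, -0.3, 0, 0, -10, -573, -413, 0, -0.3, 0, 0, -10, -573, -413, 0, -0.3, 0, 0, -10, -573, -413, 0, -0.3]

```text
time: 2.15
tool_pos: [0.588, -0.0295, 0.206]
ee_rot: [3.141, 0.001, 3.031]
wrist_force: [0.0, 0.2, -0.2]
width: 0.0609
finger_force: 0.0
```

```bash
cat >> h.py <<'E'
from scipy.spatial.transform import Rotation as Ro
def tool(o):
    T=np.eye(4);T[:3,:3]=Ro.from_euler("xyz",o["ee_rot"]).as_matrix();T[:3,3]=o["tool_pos"];return T
def st(o): print("t",round(o["time"],2),"pos",o["tool_pos"].round(4),"rpy",np.degrees(o["ee_rot"]).round(2),"F",o["wrist_force"].round(1),"w",round(o["width"],4),"ff",round(o["finger_force"],1))
def go(o,targets):
    "print shift mm in the tool's axes (+ turn about tool z, deg) from the present pose to each world (x,y,z[,yaw])"
    y=o["ee_rot"][2];X=np.array([[np.cos(y),np.sin(y),0],[np.sin(y),-np.cos(y),0],[0,0,-1]])
    for t in targets: print(t,"->",(X@(np.array(t[:3])-o["tool_pos"])*1000).round(1),"az",None if len(t)<4 else round(-(t[3]-np.degrees(y)),1))
E
python3 - <<'E'
from bench import robot
from h import *
import cv2
o=robot.get_obs();st(o);s=robot.snapshot("wrist");s["T"]=tool(o)@s["T_tool_cam"];np.savez("w0.npz",**s)
cv2.imwrite("pics/w0.png",s["color"][:,:,::-1])
E
```

```text
t 2.15 pos [ 0.588  -0.0295  0.206 ] rpy [1.7999e+02 5.0000e-02 1.7367e+02] F [ 0.   0.2 -0.2] w 0.0609 ff 0.0
```

View pics/w0.png

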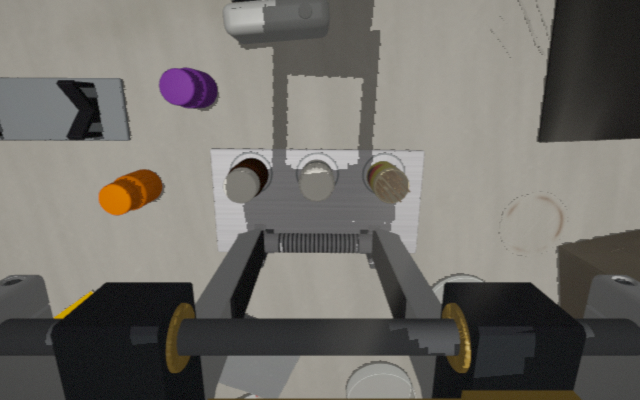

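The wrist view shows the rack's front corners at about (211,148) and (423,151). The brown cap is at (241,182), the white cap at (317,180) and the picks at (391,182), with the bar along row 242.

```bash
python3 - <<'E'
from h import *
s=dict(np.load("w0.npz"));P=cloud(s)
a=ray(s,211,148,.006);b=ray(s,423,151,.006);d=b-a
print("front corners",a.round(4),b.round(4),"len",np.linalg.norm(d),"yaw",np.degrees(np.arctan2(-d[0],d[1])))
c,si=d[1]/np.linalg.norm(d),-d[0]/np.linalg.norm(d);m=(a+b)[:2]/2
R=np.array([[c,-si],[si,c]])
for q in [(.0625,0),(.0275,.075),(.0275,0),(.0275,-.075),(.0925,0)]: print(q,(m+R@q).round(4))
def top(n,u,v,zlo,zhi,w=24):
    q=P[v-w:v+w,u-w:u+w].reshape(-1,3);q=q[(q[:,2]>zlo)&(q[:,2]<zhi)]
    print(n,len(q),"mid",((np.percentile(q,1,0)+np.percentile(q,99,0))/2).round(4),"ext",np.ptp(q,0).round(3))
top("brown",242,182,.067,.08);top("white",317,180,.057,.07);top("picks",391,182,.057,.08)
q=P[236:248,280:360].reshape(-1,3);q=q[(q[:,2]>.05)&(q[:,2]<.068)];f=np.polyfit(q[:,1],q[:,0],1);print("bar x@y=-.036",np.polyval(f,-.036),"yaw",-np.degrees(np.arctan(f[0])),len(q),q[:,2].max())
E
```

```text
front corners [ 0.5453 -0.1454  0.006 ] [0.5746 0.0889 0.006 ] len 0.23613410860713382 yaw -7.120528691411839
(0.0625, 0) [ 0.622 -0.036]
(0.0275, 0.075) [0.5965 0.0427]
(0.0275, 0) [ 0.5872 -0.0317]
(0.0275, -0.075) [ 0.5779 -0.1061]
(0.0925, 0) [ 0.6517 -0.0398]
brown 901 mid [ 0.5779 -0.1042  0.0713] ext [0.032 0.032 0.008]
white 965 mid [ 0.5865 -0.0324  0.0612] ext [0.034 0.035 0.008]
picks 505 mid [0.5968 0.041  0.0655] ext [0.035 0.035 0.018]
bar x@y=-.036 0.6469888135781098 yaw -6.246400658206064 952 0.06363048875724625
```

arm_command:
  targets: [0, 0, 0, 1, -76, 0, -0.3, 0, 0, 0, 1, -76, 0, -0.3, 0, 0, 0, 1, -76, 40, -0.3, 0, 0, 0, 1, -76, 80, -0.3, 0, 0, 0, 1, -76, 120, -0.3, 0, 0, 0, 1, -76, 150, -0.3, 0, 0, 0, 1, -76, 175, -0.3, 0, 0, 0, 1, -76, 187, -0.3, 0, 0, 0, 1, -76, 187, -0.3, 0, 0, 0, 1, -76, 187, -0.3, 0, 0, 0, 1, -76, 187, 1, 0, 0, 0, 1, -76, 187, 1, 0, 0, 0, 1, -76, 187, 1, 0, 0, 0, 1, -76, 187, 1, 0, 0, 0, 1, -76, 187, 1, 0, 0, 0, 1, -76, 187, 1]

```text
time: 3.8
tool_pos: [0.5796, -0.106, 0.0196]
ee_rot: [3.141, 0.002, 3.029]
wrist_force: [0.6, 2.0, 6.4]
width: 0.0374
finger_force: 30.0
```

```bash
python3 - <<'E'
from bench import robot
from h import *
o=robot.get_obs();st(o)
go(o,[(*o["tool_pos"][:2],.12),(.411,.290,.12),(.411,.290,.0175)])
E
```

```text
t 3.8 pos [ 0.5796 -0.106   0.0196] rpy [1.7999e+02 1.1000e-01 1.7357e+02] F [0.6 2.  6.4] w 0.0374 ff 30.0
(np.float64(0.5796159779725317), np.float64(-0.10598613399945563), 0.12) -> [   0.     0.  -100.4] az None
(0.411, 0.29, 0.12) -> [ 211.9  374.6 -100.4] az None
(0.411, 0.29, 0.0175) -> [211.9 374.6   2.1] az None
```

arm_command:
  targets: [0, 0, 0, 0, 0, -40, 1, 0, 0, 0, 0, 0, -80, 1, 0, 0, 0, 0, 0, -100, 1, 0, 0, 0, 212, 378, -100, 1, 0, 0, 0, 212, 378, -100, 1, 0, 0, 0, 212, 378, -100, 1, 0, 0, 0, 212, 378, -100, 1, 0, 0, 0, 212, 378, -100, 1, 0, 0, 0, 212, 378, -100, 1, 0, 0, 0, 212, 378, -100, 1, 0, 0, 0, 212, 378, -100, 1, 0, 0, 0, 212, 378, -100, 1, 0, 0, 0, 212, 378, -100, 1, 0, 0, 0, 212, 378, -100, 1, 0, 0, 0, 212, 378, -60, 1, 0, 0, 0, 212, 378, -25, 1, 0, 0, 0, 212, 378, -8, 1, 0, 0, 0, 212, 378, -8, 1, 0, 0, 0, 212, 378, -8, 1]

```text
time: 5.7
tool_pos: [0.4113, 0.2922, 0.0266]
ee_rot: [-3.141, 0.0, 3.027]
wrist_force: [0.0, 1.2, 0.8]
width: 0.0374
finger_force: 30.0
```

```bash
python3 - <<'E'
from bench import robot
from h import *
o=robot.get_obs();st(o)
go(o,[(.4115,.2935,.0185),(.4115,.2935,.12,173.4),(.587,-.0320,.12,173.4)])
E
```

```text
t 5.7 pos [0.4113 0.2922 0.0266] rpy [-179.97    0.    173.46] F [0.  1.2 0.8] w 0.0374 ff 30.0
(0.4115, 0.2935, 0.0185) -> [-0.1  1.3  8.1] az None
(0.4115, 0.2935, 0.12, 173.4) -> [ -0.1   1.3 -93.4] az 0.1
(0.587, -0.032, 0.12, 173.4) -> [-211.5 -302.   -93.4] az 0.1
```

arm_command:
  targets: [0, 0, 0, 0, 0, 5, 1, 0, 0, 0, 0, 0, 8.5, 1, 0, 0, 0, 0, 0, 8.5, 1, 0, 0, 0, 0, 0, 8.5, -0.3, 0, 0, 0, 0, 0, 8.5, -0.3, 0, 0, 0, 0, 0, 8.5, -0.3, 0, 0, 0, 0, 0, 8.5, -0.3, 0, 0, 0, 0, 0, -40, -0.3, 0, 0, 0, 0, 0, -90, -0.3, 0, 0, 0, -212, -302, -93, -0.3, 0, 0, 0, -212, -302, -93, -0.3, 0, 0, 0, -212, -302, -93, -0.3, 0, 0, 0, -212, -302, -93, -0.3, 0, 0, 0, -212, -302, -93, -0.3, 0, 0, 0, -212, -302, -93, -0.3, 0, 0, 0, -212, -302, -93, -0.3, 0, 0, 0, -212, -302, -93, -0.3, 0, 0, 0, -212, -302, -93, -0.3, 0, 0, 0, -212, -302, -93, -0.3, 0, 0, 0, -212, -302, -93, -0.3]

```text
time: 7.7
tool_pos: [0.5868, -0.0289, 0.1195]
ee_rot: [3.141, -0.001, 3.031]
wrist_force: [0.2, 0.1, -0.0]
width: 0.061
finger_force: 0.0
```

```bash
python3 - <<'E'
from bench import robot
from h import *
import cv2
o=robot.get_obs();st(o)
cv2.imwrite("pics/s1.png",robot.snapshot("scene")["color"][120:300,150:470,::-1].repeat(2,0).repeat(2,1))
go(o,[(.587,-.032,.016,173.4)])
E
```

```text
t 7.7 pos [ 0.5868 -0.0289  0.1195] rpy [ 1.7996e+02 -3.0000e-02  1.7367e+02] F [ 0.2  0.1 -0. ] w 0.061 ff 0.0
(0.587, -0.032, 0.016, 173.4) -> [ -0.6  -3.1 103.5] az 0.3
```

View pics/s1.png

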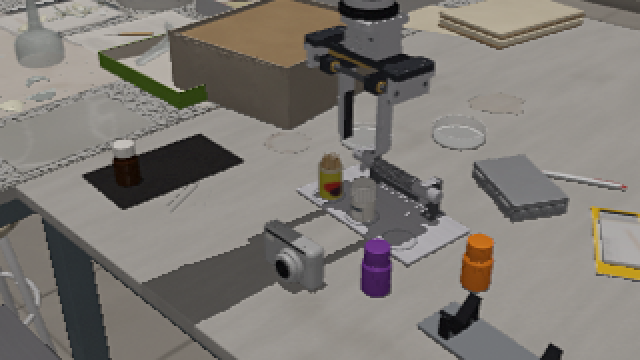

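The brown vial stands upright on the mat at about (125,165) in the crop. The fingers are above the white vial.

arm_command:
  targets: [0, 0, 0, 0, -2, 30, -0.3, 0, 0, 0, 0, -2, 60, -0.3, 0, 0, 0, 0, -2, 85, -0.3, 0, 0, 0, 0, -2, 103, -0.3, 0, 0, 0, 0, -2, 103, -0.3, 0, 0, 0, 0, -2, 103, -0.3, 0, 0, 0, 0, -2, 103, 1, 0, 0, 0, 0, -2, 103, 1, 0, 0, 0, 0, -2, 103, 1, 0, 0, 0, 0, -2, 103, 1, 0, 0, 0, 0, -2, 103, 1, 0, 0, 0, 0, -2, 103, 1]

```text
time: 8.95
tool_pos: [0.5879, -0.0325, 0.0176]
ee_rot: [3.141, 0.002, 3.029]
wrist_force: [0.2, 1.3, 5.4]
width: 0.0378
finger_force: 30.0
```

```bash
python3 - <<'E'
from bench import robot
from h import *
o=robot.get_obs();st(o)
go(o,[(.4764,.2900,.12)])
E
```

```text
t 8.95 pos [ 0.5879 -0.0325  0.0176] rpy [1.7998e+02 1.1000e-01 1.7356e+02] F [0.2 1.3 5.4] w 0.0378 ff 30.0
(0.4764, 0.29, 0.12) -> [ 147.   308.  -102.4] az None
```

arm_command:
  targets: [0, 0, 0, 0, 0, -40, 1, 0, 0, 0, 0, 0, -80, 1, 0, 0, 0, 0, 0, -100, 1, 0, 0, 0, 147, 309, -100, 1, 0, 0, 0, 147, 309, -100, 1, 0, 0, 0, 147, 309, -100, 1, 0, 0, 0, 147, 309, -100, 1, 0, 0, 0, 147, 309, -100, 1, 0, 0, 0, 147, 309, -100, 1, 0, 0, 0, 147, 309, -100, 1, 0, 0, 0, 147, 309, -100, 1, 0, 0, 0, 147, 309, -100, 1, 0, 0, 0, 147, 309, -100, 1, 0, 0, 0, 147, 309, -60, 1, 0, 0, 0, 147, 309, -25, 1, 0, 0, 0, 147, 309, -8, 1, 0, 0, 0, 147, 309, -8, 1, 0, 0, 0, 147, 309, -8, 1]

```text
time: 10.75
tool_pos: [0.4765, 0.2898, 0.0248]
ee_rot: [-3.142, 0.0, 3.027]
wrist_force: [0.1, 0.3, -0.3]
width: 0.0376
finger_force: 30.0
```

```bash
python3 - <<'E'
from bench import robot
from h import *
o=robot.get_obs();st(o)
go(o,[(.4764,.290,.0165),(.597,.0415,.12,173.4)])
E
```

```text
t 10.75 pos [0.4765 0.2898 0.0248] rpy [-1.8000e+02  1.0000e-02  1.7344e+02] F [ 0.1  0.3 -0.3] w 0.0376 ff 30.0
(0.4764, 0.29, 0.0165) -> [0.1 0.2 8.3] az None
(0.597, 0.0415, 0.12, 173.4) -> [-148.1 -232.9  -95.2] az 0.0
```

arm_command:
  targets: [0, 0, 0, 0, 0, 5, 1, 0, 0, 0, 0, 0, 8.5, 1, 0, 0, 0, 0, 0, 8.5, 1, 0, 0, 0, 0, 0, 8.5, -0.3, 0, 0, 0, 0, 0, 8.5, -0.3, 0, 0, 0, 0, 0, 8.5, -0.3, 0, 0, 0, 0, 0, 8.5, -0.3, 0, 0, 0, 0, 0, -40, -0.3, 0, 0, 0, 0, 0, -90, -0.3, 0, 0, 0, -148, -234, -95, -0.3, 0, 0, 0, -148, -234, -95, -0.3, 0, 0, 0, -148, -234, -95, -0.3, 0, 0, 0, -148, -234, -95, -0.3, 0, 0, 0, -148, -234, -95, -0.3, 0, 0, 0, -148, -234, -95, -0.3, 0, 0, 0, -148, -234, -95, -0.3, 0, 0, 0, -148, -234, -95, -0.3, 0, 0, 0, -148, -234, -95, -0.3]

```text
time: 12.55
tool_pos: [0.596, 0.0432, 0.1194]
ee_rot: [3.141, -0.001, 3.031]
wrist_force: [0.1, 1.4, 0.4]
width: 0.0615
finger_force: 0.0
```

```bash
python3 - <<'E'
from bench import robot
from h import *
o=robot.get_obs();st(o)
go(o,[(.597,.0415,.016,173.4)])
E
```

```text
t 12.55 pos [0.596  0.0432 0.1194] rpy [ 1.7996e+02 -4.0000e-02  1.7365e+02] F [0.1 1.4 0.4] w 0.0615 ff 0.0
(0.597, 0.0415, 0.016, 173.4) -> [ -1.2  -1.6 103.4] az 0.2
```

arm_command:
  targets: [0, 0, 0, -0.5, -1, 30, -0.3, 0, 0, 0, -0.5, -1, 60, -0.3, 0, 0, 0, -0.5, -1, 85, -0.3, 0, 0, 0, -0.5, -1, 103, -0.3, 0, 0, 0, -0.5, -1, 103, -0.3, 0, 0, 0, -0.5, -1, 103, -0.3, 0, 0, 0, -0.5, -1, 103, 1, 0, 0, 0, -0.5, -1, 103, 1, 0, 0, 0, -0.5, -1, 103, 1, 0, 0, 0, -0.5, -1, 103, 1, 0, 0, 0, -0.5, -1, 103, 1, 0, 0, 0, -0.5, -1, 103, 1]

```text
time: 13.75
tool_pos: [0.5975, 0.0409, 0.0174]
ee_rot: [3.141, 0.001, 3.029]
wrist_force: [-1.0, 0.1, 3.3]
width: 0.0345
finger_force: 30.0
```

```bash
python3 - <<'E'
from bench import robot
from h import *
o=robot.get_obs();st(o)
go(o,[(.541,.2850,.12)])
E
```

```text
t 13.75 pos [0.5975 0.0409 0.0174] rpy [1.7997e+02 9.0000e-02 1.7356e+02] F [-1.   0.1  3.3] w 0.0345 ff 30.0
(0.541, 0.285, 0.12) -> [  83.6  236.2 -102.6] az None
```

arm_command:
  targets: [0, 0, 0, 0, 0, -40, 1, 0, 0, 0, 0, 0, -80, 1, 0, 0, 0, 0, 0, -100, 1, 0, 0, 0, 84, 237, -100, 1, 0, 0, 0, 84, 237, -100, 1, 0, 0, 0, 84, 237, -100, 1, 0, 0, 0, 84, 237, -100, 1, 0, 0, 0, 84, 237, -100, 1, 0, 0, 0, 84, 237, -100, 1, 0, 0, 0, 84, 237, -100, 1, 0, 0, 0, 84, 237, -60, 1, 0, 0, 0, 84, 237, -25, 1, 0, 0, 0, 84, 237, -8, 1, 0, 0, 0, 84, 237, -8, 1, 0, 0, 0, 84, 237, -8, 1]

```text
time: 15.25
tool_pos: [0.5407, 0.2843, 0.0247]
ee_rot: [-3.141, -0.0, 3.027]
wrist_force: [0.1, -0.5, 0.7]
width: 0.034
finger_force: 30.0
```

```bash
python3 - <<'E'
from bench import robot
from h import *
o=robot.get_obs();st(o)
go(o,[(.541,.285,.0163),(.5,.12,.15,83.4)])
E
```

```text
t 15.25 pos [0.5407 0.2843 0.0247] rpy [-179.97   -0.    173.45] F [ 0.1 -0.5  0.7] w 0.034 ff 30.0
(0.541, 0.285, 0.0163) -> [-0.2  0.8  8.4] az None
(0.5, 0.12, 0.15, 83.4) -> [  21.7 -167.8 -125.3] az 90.0
```

arm_command:
  targets: [0, 0, 0, 0, 0, 5, 1, 0, 0, 0, 0, 0, 8.3, 1, 0, 0, 0, 0, 0, 8.3, 1, 0, 0, 0, 0, 0, 8.3, -0.3, 0, 0, 0, 0, 0, 8.3, -0.3, 0, 0, 0, 0, 0, 8.3, -0.3, 0, 0, 0, 0, 0, 8.3, -0.3, 0, 0, 0, 0, 0, -40, -0.3, 0, 0, 0, 0, 0, -90, -0.3, 0, 0, 40, -60, -140, -135, -0.3, 0, 0, 40, -60, -140, -135, -0.3, 0, 0, 40, -60, -140, -135, -0.3, 0, 0, 40, -60, -140, -135, -0.3, 0, 0, 90, -143, -308, -135, -0.3, 0, 0, 90, -143, -308, -135, -0.3, 0, 0, 90, -143, -308, -135, -0.3, 0, 0, 90, -143, -308, -135, -0.3, 0, 0, 90, -143, -308, -135, -0.3, 0, 0, 90, -143, -308, -135, -0.3, 0, 0, 90, -143, -308, -135, -0.3]

```text
time: 17.25
tool_pos: [0.6477, -0.037, 0.1592]
ee_rot: [-3.141, -0.0, 1.453]
wrist_force: [-0.6, -0.1, -0.8]
width: 0.0612
finger_force: 0.0
```

```bash
python3 - <<'E'
from bench import robot
from h import *
import cv2
o=robot.get_obs();st(o);s=robot.snapshot("wrist");s["T"]=tool(o)@s["T_tool_cam"];np.savez("w1.npz",**s)
cv2.imwrite("pics/w1.png",s["color"][:,:,::-1])
go(o,[(.652,-.038,.15,83.4)])
E
```

```text
t 17.25 pos [ 0.6477 -0.037   0.1592] rpy [-1.7998e+02 -1.0000e-02  8.3260e+01] F [-0.6 -0.1 -0.8] w 0.0612 ff 0.0
(0.652, -0.038, 0.15, 83.4) -> [-0.4  4.4  9.2] az -0.1
```

View pics/w1.png

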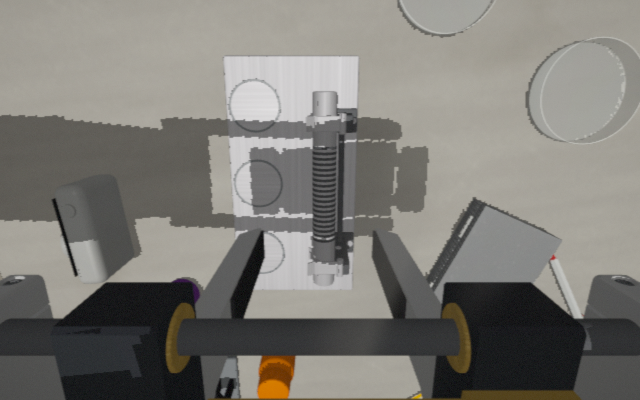

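The wrist view shows the bar upright along column 324, rows 92 to 284, with the empty stands at (254,105), (258,183) and (265,253).

```bash
python3 - <<'E'
from bench import robot
from h import *
s=dict(np.load("w1.npz"));P=cloud(s)
for u,v in [(254,105),(258,183),(265,253)]: print("stand",ray(s,u,v,.006).round(4))
for u,v in [(324.5,93),(324,188),(323.5,284)]: print("bar",ray(s,u,v,.061).round(4))
for v0,v1 in [(95,110),(145,180),(180,215)]:
    q=P[v0:v1,305:342].reshape(-1,3);q=q[(q[:,2]>.052)&(q[:,2]<.07)];print(len(q),q.mean(0).round(4),((q.min(0)+q.max(0))/2).round(4))
o=robot.get_obs();st(o);go(o,[(.652,-.038,.033)])
E
```

```text
stand [0.5953 0.0437 0.006 ]
stand [ 0.5868 -0.0314  0.006 ]
stand [ 0.5818 -0.1075  0.006 ]
bar [0.6615 0.0452 0.061 ]
bar [ 0.6525 -0.0307  0.061 ]
bar [ 0.642  -0.1199  0.061 ]
372 [0.6603 0.0385 0.0599] [0.6604 0.0385 0.0582]
834 [ 0.6545 -0.0089  0.0601] [ 0.6544 -0.0098  0.0581]
814 [ 0.6509 -0.0386  0.0601] [ 0.651  -0.0395  0.0582]
t 17.3 pos [ 0.6477 -0.0368  0.1593] rpy [-1.7999e+02 -1.0000e-02  8.3250e+01] F [-0.1  0.2 -0. ] w 0.0611 ff 0.0
(0.652, -0.038, 0.033) -> [ -0.7   4.5 126.3] az None
```

arm_command:
  targets: [0, 0, 0, -1, 4, 35, -0.3, 0, 0, 0, -1, 4, 70, -0.3, 0, 0, 0, -1, 4, 100, -0.3, 0, 0, 0, -1, 4, 118, -0.3, 0, 0, 0, -1, 4, 126, -0.3, 0, 0, 0, -1, 4, 126, -0.3, 0, 0, 0, -1, 4, 126, -0.3]

```text
time: 18.0
tool_pos: [0.6524, -0.0378, 0.0349]
ee_rot: [3.139, 0.0, 1.459]
wrist_force: [-0.3, 0.3, 0.3]
width: 0.0605
finger_force: 0.0
```

arm_command:
  targets: [0, 0, 0, 0, 0, 0, 1, 0, 0, 0, 0, 0, 0, 1, 0, 0, 0, 0, 0, 0, 1, 0, 0, 0, 0, 0, 0, 1, 0, 0, 0, 0, 0, 0, 1, 0, 0, 0, 0, 0, 0, 1]

```text
time: 18.6
tool_pos: [0.6524, -0.0379, 0.034]
ee_rot: [3.139, -0.0, 1.458]
wrist_force: [1.8, 0.2, -1.1]
width: 0.0194
finger_force: 30.0
```

arm_command:
  targets: [0, 0, 0, 0, -4, 0, 1, 0, 0, 0, 0, -8, 0, 1, 0, 0, 0, 0, -12, 0, 1, 0, 0, 0, 0, -16, 0, 1, 0, 0, 0, 0, -20, 0, 1, 0, 0, 0, 0, -25, 0, 1, 0, 0, 0, 0, -30, 0, 1, 0, 0, 0, 0, -35, 0, 1, 0, 0, 0, 0, -40, 0, 1, 0, 0, 0, 0, -40, 0, 1, 0, 0, 0, 0, -40, 0, 1]

```text
time: 19.7
tool_pos: [0.6117, -0.0333, 0.0336]
ee_rot: [3.141, -0.0, 1.458]
wrist_force: [-0.0, 0.7, -2.7]
width: 0.0197
finger_force: 30.0
```

```bash
python3 - <<'E'
from bench import robot
from h import *
import cv2
o=robot.get_obs();st(o);s=robot.snapshot("wrist")
cv2.imwrite("pics/w2.png",s["color"][:,:,::-1])
go(o,[(*o["tool_pos"][:2],.13),(.4855,-.3194,.13,83.4)])
E
```

```text
t 19.7 pos [ 0.6117 -0.0333  0.0336] rpy [ 1.7997e+02 -1.0000e-02  8.3560e+01] F [-0.   0.7 -2.7] w 0.0197 ff 30.0
(np.float64(0.6117400868280173), np.float64(-0.033323492720130174), 0.13) -> [  0.    0.  -96.4] az None
(0.4855, -0.3194, 0.13, 83.4) -> [-298.4  -93.4  -96.4] az 0.2
```

View pics/w2.png

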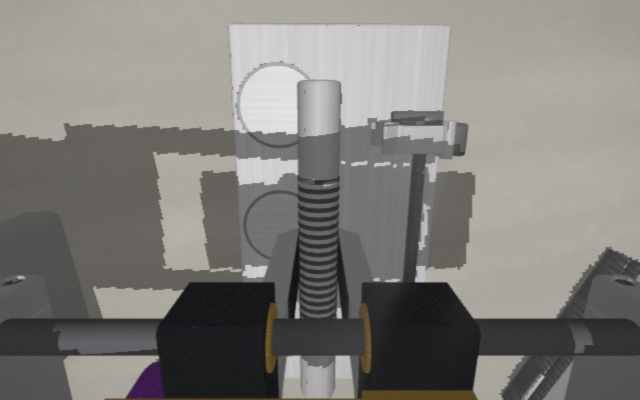

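The bar is free of the clips and held, level at columns 298-341.

arm_command:
  targets: [0, 0, 0, 0, 0, -30, 1, 0, 0, 0, 0, 0, -65, 1, 0, 0, 0, 0, 0, -96, 1, 0, 0, 0, -100, -31, -96, 1, 0, 0, 0, -150, -47, -96, 1, 0, 0, 0, -200, -62, -96, 1, 0, 0, 0, -240, -75, -96, 1, 0, 0, 0, -275, -86, -96, 1, 0, 0, 0, -298, -93, -96, 1, 0, 0, 0, -298, -93, -96, 1, 0, 0, 0, -298, -93, -96, 1, 0, 0, 0, -298, -93, -65, 1, 0, 0, 0, -298, -93, -35, 1, 0, 0, 0, -298, -93, -16, 1, 0, 0, 0, -298, -93, -16, 1, 0, 0, 0, -298, -93, -16, 1]

```text
time: 21.35
tool_pos: [0.4868, -0.3177, 0.0497]
ee_rot: [3.141, -0.001, 1.46]
wrist_force: [-0.6, -0.4, -2.0]
width: 0.0189
finger_force: 30.0
```

```bash
python3 - <<'E'
from bench import robot
from h import *
import cv2
o=robot.get_obs();st(o);s=robot.snapshot("wrist");s["T"]=tool(o)@s["T_tool_cam"];np.savez("w3.npz",**s)
cv2.imwrite("pics/w3.png",s["color"][:,:,::-1])
t=robot.snapshot("top");cv2.imwrite("pics/t3.png",t["color"][:,:,::-1])
go(o,[(.4855,-.3194,.0125,83.4)])
E
```

```text
t 21.35 pos [ 0.4868 -0.3177  0.0497] rpy [ 1.7999e+02 -4.0000e-02  8.3680e+01] F [-0.6 -0.4 -2. ] w 0.0189 ff 30.0
(0.4855, -0.3194, 0.0125, 83.4) -> [-1.8 -1.1 37.2] az 0.3
```

View pics/w3.png

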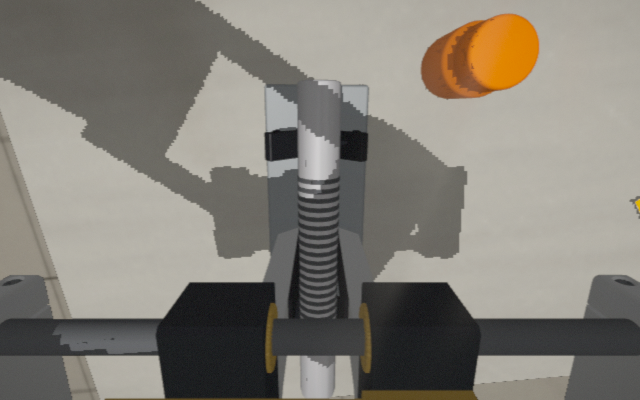

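Bar and rest are aligned: the rest spans columns 265-368 and the bar is centred at 320. The notches are visible at row 146.

arm_command:
  targets: [0, 0, 0, -2, -2, 8, 1, 0, 0, 0, -2, -2, 16, 1, 0, 0, 0, -2, -2, 22, 1, 0, 0, 0, -2, -2, 27, 1, 0, 0, 0, -2, -2, 31, 1, 0, 0, 0, -2, -2, 34, 1, 0, 0, 0, -2, -2, 36, 1, 0, 0, 0, -2, -2, 36, 1, 0, 0, 0, -2, -2, 36, 1]

```text
time: 22.35
tool_pos: [0.4841, -0.3209, 0.0137]
ee_rot: [3.141, 0.0, 1.459]
wrist_force: [0.8, -0.4, -2.9]
width: 0.0187
finger_force: 30.0
```

arm_command:
  targets: [0, 0, 0, 0, 0, 1, 1, 0, 0, 0, 0, 0, 1.5, 1, 0, 0, 0, 0, 0, 1.5, 1]

```text
time: 22.65
tool_pos: [0.4846, -0.3212, 0.0131]
ee_rot: [3.139, 0.001, 1.459]
wrist_force: [1.3, 0.2, 3.1]
width: 0.0191
finger_force: 30.0
```

arm_command:
  targets: [0, 0, 0, 0, 0, 0, -0.3, 0, 0, 0, 0, 0, 0, -0.3, 0, 0, 0, 0, 0, 0, -0.3, 0, 0, 0, 0, 0, 0, -0.3, 0, 0, 0, 0, 0, 0, -0.3, 0, 0, 0, 0, 0, -20, -0.3, 0, 0, 0, 0, 0, -50, -0.3, 0, 0, 0, 0, 0, -90, -0.3, 0, 0, 0, 0, 0, -130, -0.3, 0, 0, 0, 0, 0, -130, -0.3, 0, 0, 0, 0, 0, -130, -0.3]

```text
time: 23.75
tool_pos: [0.4842, -0.3212, 0.1432]
ee_rot: [3.139, 0.002, 1.459]
wrist_force: [-0.1, 0.1, 0.0]
width: 0.0611
finger_force: 0.0
```

```bash
python3 - <<'E'
from bench import robot
from h import *
import cv2
o=robot.get_obs();st(o);s=robot.snapshot("wrist");s["T"]=tool(o)@s["T_tool_cam"]
cv2.imwrite("pics/w4.png",s["color"][:,:,::-1])
P=cloud(s)
for v0,v1 in [(100,110),(150,165),(175,200),(205,220)]:
    q=P[v0:v1,290:350].reshape(-1,3);q=q[(q[:,2]>.032)&(q[:,2]<.06)];print(len(q),q.mean(0).round(4) if len(q) else "",q[:,2].max() if len(q) else "")
go(o,[(.541,.285,.15,173.5)])
E
```

```text
t 23.75 pos [ 0.4842 -0.3212  0.1432] rpy [1.7987e+02 9.0000e-02 8.3570e+01] F [-0.1  0.1  0. ] w 0.0611 ff 0.0
235 [ 0.492  -0.2472  0.039 ] 0.04289963578358713
345 [ 0.4871 -0.2893  0.0391] 0.04271496775493433
568 [ 0.4842 -0.3151  0.039 ] 0.04275695884895819
332 [ 0.4816 -0.3374  0.039 ] 0.042705300736325946
(0.541, 0.285, 0.15, 173.5) -> [608.8 -11.5  -6.8] az -89.9
```

View pics/w4.png

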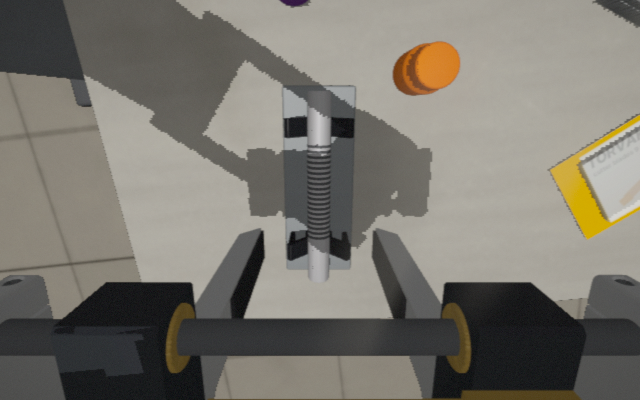

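The bar lies level in both notches: column 318, rows 92 to 281, with the plate over rows 86 to 269. Next I'll check how well it is centred along its length.

```bash
python3 - <<'E'
from bench import robot
from h import *
o=robot.get_obs();s=robot.snapshot("wrist");s["T"]=tool(o)@s["T_tool_cam"]
a,b=ray(s,318,92,.035),ray(s,318,281,.031);print(a,b,(a+b)/2,np.linalg.norm(a-b))
a,b=ray(s,318.5,86,.006),ray(s,319,269.5,.006);print(a,b,(a+b)/2,np.linalg.norm(a-b))
E
```

```text
[ 0.49172901 -0.23657908  0.035     ] [ 0.47266945 -0.40648226  0.031     ] [ 0.48219923 -0.32153067  0.033     ] 0.1710156735687177
[ 0.49282382 -0.23068597  0.006     ] [ 0.47356859 -0.40752565  0.006     ] [ 0.4831962  -0.31910581  0.006     ] 0.17788489339263874
```

arm_command:
  targets: [0, 0, -40, 250, -5, -7, -0.3, 0, 0, -40, 250, -5, -7, -0.3, 0, 0, -40, 250, -5, -7, -0.3, 0, 0, -40, 250, -5, -7, -0.3, 0, 0, -40, 250, -5, -7, -0.3, 0, 0, -90, 609, -12, -7, -0.3, 0, 0, -90, 609, -12, -7, -0.3, 0, 0, -90, 609, -12, -7, -0.3, 0, 0, -90, 609, -12, -7, -0.3, 0, 0, -90, 609, -12, -7, -0.3, 0, 0, -90, 609, -12, -7, -0.3, 0, 0, -90, 609, -12, -7, -0.3, 0, 0, -90, 609, -12, -7, -0.3, 0, 0, -90, 609, -12, -7, -0.3, 0, 0, -90, 609, -12, -7, -0.3, 0, 0, -90, 609, -12, -7, -0.3, 0, 0, -90, 609, -12, -7, -0.3]

```text
time: 25.55
tool_pos: [0.5402, 0.284, 0.1491]
ee_rot: [-3.141, -0.0, 3.027]
wrist_force: [0.5, -0.7, 0.4]
width: 0.061
finger_force: 0.0
```

```bash
python3 - <<'E'
from bench import robot
from h import *
o=robot.get_obs();st(o)
go(o,[(.5407,.2845,.0165,173.5)])
t=robot.snapshot("wrist");import cv2;cv2.imwrite("pics/w5.png",t["color"][:,:,::-1])
E
```

```text
t 25.55 pos [0.5402 0.284  0.1491] rpy [-179.98   -0.    173.43] F [ 0.5 -0.7  0.4] w 0.061 ff 0.0
(0.5407, 0.2845, 0.0165, 173.5) -> [ -0.4   0.5 132.6] az -0.1
```

View pics/w5.png

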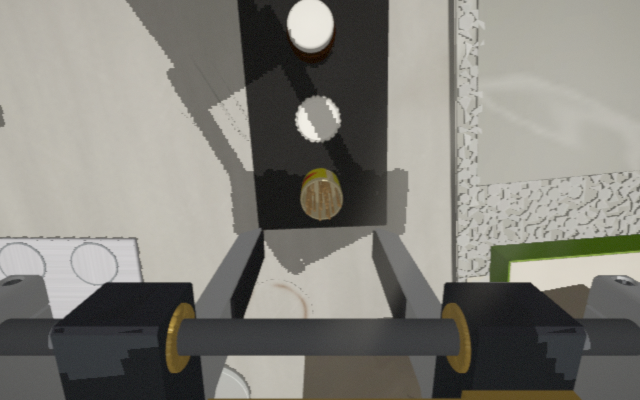

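All three stand upright in a column on the mat: brown (311,26), white (318,118) and picks (321,194), with the picks between the fingers.

arm_command:
  targets: [0, 0, 0, 0, 0, 40, -0.3, 0, 0, 0, 0, 0, 80, -0.3, 0, 0, 0, 0, 0, 110, -0.3, 0, 0, 0, 0, 0, 127, -0.3, 0, 0, 0, 0, 0, 132.5, -0.3, 0, 0, 0, 0, 0, 132.5, -0.3, 0, 0, 0, 0, 0, 132.5, -0.3, 0, 0, 0, 0, 0, 132.5, 1, 0, 0, 0, 0, 0, 132.5, 1, 0, 0, 0, 0, 0, 132.5, 1, 0, 0, 0, 0, 0, 132.5, 1, 0, 0, 0, 0, 0, 132.5, 1, 0, 0, 0, 0, 0, 132.5, 1]

```text
time: 26.9
tool_pos: [0.5403, 0.286, 0.017]
ee_rot: [3.141, 0.001, 3.029]
wrist_force: [-0.7, 0.1, 2.9]
width: 0.0345
finger_force: 30.0
```

```bash
python3 - <<'E'
from bench import robot
from h import *
o=robot.get_obs();st(o)
go(o,[(.5975,.0415,.12)])
E
```

```text
t 26.9 pos [0.5403 0.286  0.017 ] rpy [1.7996e+02 4.0000e-02 1.7357e+02] F [-0.7  0.1  2.9] w 0.0345 ff 30.0
(0.5975, 0.0415, 0.12) -> [ -84.2 -236.5 -103. ] az None
```

arm_command:
  targets: [0, 0, 0, 0, 0, -40, 1, 0, 0, 0, 0, 0, -80, 1, 0, 0, 0, 0, 0, -100, 1, 0, 0, 0, -84, -236, -100, 1, 0, 0, 0, -84, -236, -100, 1, 0, 0, 0, -84, -236, -100, 1, 0, 0, 0, -84, -236, -100, 1, 0, 0, 0, -84, -236, -100, 1, 0, 0, 0, -84, -236, -100, 1, 0, 0, 0, -84, -236, -100, 1, 0, 0, 0, -84, -236, -60, 1, 0, 0, 0, -84, -236, -25, 1, 0, 0, 0, -84, -236, -10, 1, 0, 0, 0, -84, -236, -10, 1, 0, 0, 0, -84, -236, -10, 1]

```text
time: 28.4
tool_pos: [0.5977, 0.0428, 0.0276]
ee_rot: [3.141, 0.001, 3.031]
wrist_force: [-0.2, 0.1, 0.3]
width: 0.0341
finger_force: 30.0
```

```bash
python3 - <<'E'
from bench import robot
from h import *
o=robot.get_obs();st(o)
go(o,[(.597,.042,.0192),(.4764,.29,.12,173.5)])
E
```

```text
t 28.4 pos [0.5977 0.0428 0.0276] rpy [1.7998e+02 8.0000e-02 1.7365e+02] F [-0.2  0.1  0.3] w 0.0341 ff 30.0
(0.597, 0.042, 0.0192) -> [ 0.6 -0.9  8.4] az None
(0.4764, 0.29, 0.12, 173.5) -> [147.9 232.2 -92.4] az 0.1
```

Lower, release, and move above the white vial on the mat.

arm_command:
  targets: [0, 0, 0, 0, -0.5, 5, 1, 0, 0, 0, 0, -0.5, 8.5, 1, 0, 0, 0, 0, -0.5, 8.5, 1, 0, 0, 0, 0, -0.5, 8.5, -0.3, 0, 0, 0, 0, -0.5, 8.5, -0.3, 0, 0, 0, 0, -0.5, 8.5, -0.3, 0, 0, 0, 0, -0.5, 8.5, -0.3, 0, 0, 0, 0, -0.5, -40, -0.3, 0, 0, 0, 0, -0.5, -90, -0.3, 0, 0, 0, 148, 231, -95, -0.3, 0, 0, 0, 148, 231, -95, -0.3, 0, 0, 0, 148, 231, -95, -0.3, 0, 0, 0, 148, 231, -95, -0.3, 0, 0, 0, 148, 231, -95, -0.3, 0, 0, 0, 148, 231, -95, -0.3, 0, 0, 0, 148, 231, -95, -0.3, 0, 0, 0, 148, 231, -95, -0.3, 0, 0, 0, 148, 231, -95, -0.3]

```text
time: 30.2
tool_pos: [0.4764, 0.2869, 0.1214]
ee_rot: [-3.141, 0.0, 3.028]
wrist_force: [0.7, -0.0, -0.2]
width: 0.061
finger_force: 0.0
```

```bash
python3 - <<'E'
from bench import robot
from h import *
o=robot.get_obs();st(o)
go(o,[(.4764,.29,.0163,173.5)])
E
```

```text
t 30.2 pos [0.4764 0.2869 0.1214] rpy [-1.7997e+02  1.0000e-02  1.7349e+02] F [ 0.7 -0.  -0.2] w 0.061 ff 0.0
(0.4764, 0.29, 0.0163, 173.5) -> [  0.4   3.1 105.1] az -0.0
```

arm_command:
  targets: [0, 0, 0, 0, 2, 35, -0.3, 0, 0, 0, 0, 2, 70, -0.3, 0, 0, 0, 0, 2, 95, -0.3, 0, 0, 0, 0, 2, 105, -0.3, 0, 0, 0, 0, 2, 105, -0.3, 0, 0, 0, 0, 2, 105, -0.3, 0, 0, 0, 0, 2, 105, 1, 0, 0, 0, 0, 2, 105, 1, 0, 0, 0, 0, 2, 105, 1, 0, 0, 0, 0, 2, 105, 1, 0, 0, 0, 0, 2, 105, 1, 0, 0, 0, 0, 2, 105, 1]

```text
time: 31.4
tool_pos: [0.4767, 0.2904, 0.0175]
ee_rot: [3.14, 0.002, 3.03]
wrist_force: [-0.2, 0.8, 4.7]
width: 0.0375
finger_force: 30.0
```

```bash
python3 - <<'E'
from bench import robot
from h import *
o=robot.get_obs();st(o)
go(o,[(.5875,-.032,.12)])
E
```

```text
t 31.4 pos [0.4767 0.2904 0.0175] rpy [1.7994e+02 9.0000e-02 1.7358e+02] F [-0.2  0.8  4.7] w 0.0375 ff 30.0
(0.5875, -0.032, 0.12) -> [-146.2 -307.9 -102.5] az None
```

arm_command:
  targets: [0, 0, 0, 0, 0, -40, 1, 0, 0, 0, 0, 0, -80, 1, 0, 0, 0, 0, 0, -100, 1, 0, 0, 0, -146, -308, -100, 1, 0, 0, 0, -146, -308, -100, 1, 0, 0, 0, -146, -308, -100, 1, 0, 0, 0, -146, -308, -100, 1, 0, 0, 0, -146, -308, -100, 1, 0, 0, 0, -146, -308, -100, 1, 0, 0, 0, -146, -308, -100, 1, 0, 0, 0, -146, -308, -100, 1, 0, 0, 0, -146, -308, -100, 1, 0, 0, 0, -146, -308, -100, 1, 0, 0, 0, -146, -308, -60, 1, 0, 0, 0, -146, -308, -25, 1, 0, 0, 0, -146, -308, -10, 1, 0, 0, 0, -146, -308, -10, 1, 0, 0, 0, -146, -308, -10, 1]

```text
time: 33.2
tool_pos: [0.5874, -0.0318, 0.0277]
ee_rot: [3.141, 0.002, 3.031]
wrist_force: [-0.5, 0.4, 0.1]
width: 0.0376
finger_force: 30.0
```

```bash
python3 - <<'E'
from bench import robot
from h import *
o=robot.get_obs();st(o)
go(o,[(.5875,-.032,.0195),(.4115,.2935,.12,173.5)])
E
```

```text
t 33.2 pos [ 0.5874 -0.0318  0.0277] rpy [1.7999e+02 9.0000e-02 1.7364e+02] F [-0.5  0.4  0.1] w 0.0376 ff 30.0
(0.5875, -0.032, 0.0195) -> [-0.2 -0.2  8.2] az None
(0.4115, 0.2935, 0.12, 173.5) -> [210.8 303.8 -92.3] az 0.1
```

arm_command:
  targets: [0, 0, 0, 0, 0, 5, 1, 0, 0, 0, 0, 0, 8.5, 1, 0, 0, 0, 0, 0, 8.5, 1, 0, 0, 0, 0, 0, 8.5, -0.3, 0, 0, 0, 0, 0, 8.5, -0.3, 0, 0, 0, 0, 0, 8.5, -0.3, 0, 0, 0, 0, 0, 8.5, -0.3, 0, 0, 0, 0, 0, -40, -0.3, 0, 0, 0, 0, 0, -90, -0.3, 0, 0, 0, 211, 305, -95, -0.3, 0, 0, 0, 211, 305, -95, -0.3, 0, 0, 0, 211, 305, -95, -0.3, 0, 0, 0, 211, 305, -95, -0.3, 0, 0, 0, 211, 305, -95, -0.3, 0, 0, 0, 211, 305, -95, -0.3, 0, 0, 0, 211, 305, -95, -0.3, 0, 0, 0, 211, 305, -95, -0.3, 0, 0, 0, 211, 305, -95, -0.3, 0, 0, 0, 211, 305, -95, -0.3, 0, 0, 0, 211, 305, -95, -0.3]

```text
time: 35.2
tool_pos: [0.4117, 0.2932, 0.1214]
ee_rot: [-3.141, 0.0, 3.028]
wrist_force: [0.6, -0.8, 0.2]
width: 0.061
finger_force: 0.0
```

```bash
python3 - <<'E'
from bench import robot
from h import *
o=robot.get_obs();st(o)
go(o,[(.4115,.2935,.018,173.5)])
E
```

```text
t 35.2 pos [0.4117 0.2932 0.1214] rpy [-1.7997e+02  1.0000e-02  1.7349e+02] F [ 0.6 -0.8  0.2] w 0.061 ff 0.0
(0.4115, 0.2935, 0.018, 173.5) -> [  0.2   0.3 103.4] az -0.0
```

arm_command:
  targets: [0, 0, 0, 0, 0, 35, -0.3, 0, 0, 0, 0, 0, 70, -0.3, 0, 0, 0, 0, 0, 93, -0.3, 0, 0, 0, 0, 0, 103, -0.3, 0, 0, 0, 0, 0, 103, -0.3, 0, 0, 0, 0, 0, 103, -0.3, 0, 0, 0, 0, 0, 103, 1, 0, 0, 0, 0, 0, 103, 1, 0, 0, 0, 0, 0, 103, 1, 0, 0, 0, 0, 0, 103, 1, 0, 0, 0, 0, 0, 103, 1, 0, 0, 0, 0, 0, 103, 1]

```text
time: 36.4
tool_pos: [0.4117, 0.2945, 0.0194]
ee_rot: [3.141, 0.001, 3.029]
wrist_force: [-0.1, -0.7, 5.1]
width: 0.0374
finger_force: 30.0
```

```bash
python3 - <<'E'
from bench import robot
from h import *
o=robot.get_obs();st(o)
go(o,[(.579,-.106,.12)])
E
```

```text
t 36.4 pos [0.4117 0.2945 0.0194] rpy [1.7996e+02 8.0000e-02 1.7358e+02] F [-0.1 -0.7  5.1] w 0.0374 ff 30.0
(0.579, -0.106, 0.12) -> [-211.1 -379.2 -100.6] az None
```

arm_command:
  targets: [0, 0, 0, 0, 0, -40, 1, 0, 0, 0, 0, 0, -80, 1, 0, 0, 0, 0, 0, -105, 1, 0, 0, 0, -211, -379, -105, 1, 0, 0, 0, -211, -379, -105, 1, 0, 0, 0, -211, -379, -105, 1, 0, 0, 0, -211, -379, -105, 1, 0, 0, 0, -211, -379, -105, 1, 0, 0, 0, -211, -379, -105, 1, 0, 0, 0, -211, -379, -105, 1, 0, 0, 0, -211, -379, -105, 1, 0, 0, 0, -211, -379, -105, 1, 0, 0, 0, -211, -379, -105, 1, 0, 0, 0, -211, -379, -105, 1, 0, 0, 0, -211, -379, -105, 1, 0, 0, 0, -211, -379, -60, 1, 0, 0, 0, -211, -379, -25, 1, 0, 0, 0, -211, -379, -10, 1, 0, 0, 0, -211, -379, -10, 1, 0, 0, 0, -211, -379, -10, 1]

```text
time: 38.4
tool_pos: [0.5792, -0.1055, 0.0299]
ee_rot: [-3.141, 0.002, 3.03]
wrist_force: [-0.2, -0.3, -1.2]
width: 0.0372
finger_force: 30.0
```

```bash
python3 - <<'E'
from bench import robot
from h import *
o=robot.get_obs();st(o)
go(o,[(.579,-.106,.0213)])
E
```

```text
t 38.4 pos [ 0.5792 -0.1055  0.0299] rpy [-1.7999e+02  1.1000e-01  1.7363e+02] F [-0.2 -0.3 -1.2] w 0.0372 ff 30.0
(0.579, -0.106, 0.0213) -> [ 0.1 -0.5  8.6] az None
```

Release, lift, and back away to see everything.

arm_command:
  targets: [0, 0, 0, 0, 0, 5, 1, 0, 0, 0, 0, 0, 8.7, 1, 0, 0, 0, 0, 0, 8.7, 1, 0, 0, 0, 0, 0, 8.7, -0.3, 0, 0, 0, 0, 0, 8.7, -0.3, 0, 0, 0, 0, 0, 8.7, -0.3, 0, 0, 0, 0, 0, 8.7, -0.3, 0, 0, 0, 0, 0, -40, -0.3, 0, 0, 0, 0, 0, -90, -0.3, 0, 0, 0, 0, 0, -130, -0.3, 0, 0, 0, 150, 250, -170, -0.3, 0, 0, 0, 150, 250, -170, -0.3, 0, 0, 0, 150, 250, -170, -0.3, 0, 0, 0, 150, 250, -170, -0.3, 0, 0, 0, 150, 250, -170, -0.3, 0, 0, 0, 150, 400, -170, -0.3, 0, 0, 0, 150, 400, -170, -0.3, 0, 0, 0, 150, 400, -170, -0.3, 0, 0, 0, 150, 400, -170, -0.3, 0, 0, 0, 150, 400, -170, -0.3]

```text
time: 40.4
tool_pos: [0.473, 0.3125, 0.1979]
ee_rot: [3.14, -0.001, 3.035]
wrist_force: [0.4, -0.3, 0.5]
width: 0.061
finger_force: 0.0
```

```bash
python3 - <<'E'
from bench import robot
from h import *
import cv2
o=robot.get_obs();st(o);s=robot.snapshot("top");P=cloud(s)
cv2.imwrite("pics/t6.png",cv2.resize(s["color"][125:265,270:490,::-1],None,fx=3.6,fy=3.6,interpolation=cv2.INTER_CUBIC))
def top(n,u,v,zlo,zhi,w=14):
    q=P[v-w:v+w,u-w:u+w].reshape(-1,3);q=q[(q[:,2]>zlo)&(q[:,2]<zhi)]
    print(n,len(q),"mean",q.mean(0).round(4))
top("brown",358,185,.06,.08);top("white",329,181,.05,.07);top("picks",299,176,.045,.08);top("cam",335,244,.03,.07,25)
E
```

```text
t 40.4 pos [0.473  0.3125 0.1979] rpy [ 1.7993e+02 -6.0000e-02  1.7392e+02] F [ 0.4 -0.3  0.5] w 0.061 ff 0.0
brown 153 mean [ 0.578  -0.1059  0.0726]
white 171 mean [ 0.5869 -0.0322  0.0624]
picks 108 mean [0.5981 0.0406 0.0598]
cam 526 mean [ 0.4297 -0.0513  0.0569]
```

View pics/t6.png

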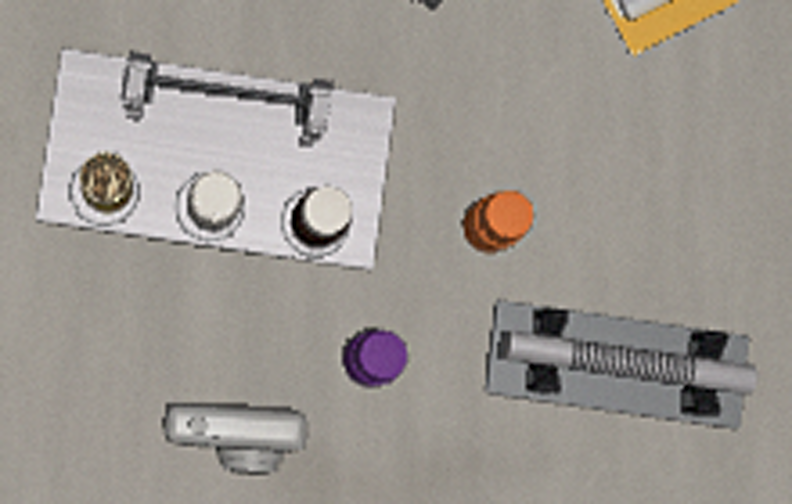

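All three are back upright on their stands: picks (105,183), white (215,200) and brown (325,212). The bar lies in both notches at (625,362), and the camera and look-alikes are unmoved.

```bash
python3 -c "
from bench import robot
print(robot.close_job())"
```

```text
the job is handed in; nothing more can be done
None
```

The job is handed in: the bar lies in both V notches of the rest, and the brown vial, white vial and pick jar stand upright on their own stands again, within about 3 mm of where they stood; the camera was not moved, and it took about 40 s.

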